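Set an incubator door's guide roller and check the gap with the plug gauge

ROBOT

A 6-joint arm with a two-finger parallel gripper is mounted at the origin on the work surface. World frame = base frame: x ahead of the robot, y to its left, z up, the work surface at z = 0. Lengths are in m, angles in rad, forces in N, time in s.
With the tool pointing down it reaches from about 0.35 to 0.725 m from the base axis. Payload 4.3 kg.
Tool frame: the origin (TCP) lies at the very end of the fingers, on their centre line; the grasp point (between the pads) lies 19 mm behind it; z points along the fingers, y is the direction in which the jaws open and shut (so a half turn about z gives the same grasp; the last joint's range is limited). The gripper opens to 85 mm and grips with 20 to 120 N. Pads are 22 mm wide; open, the fingers measure 114 mm over their backs; the gripper's body (76 mm by 85 mm) begins 54 mm behind the grasp point. The pads swing forward as they close: fully open they stand 13 mm farther back than shut.
Start: joints at [1.186, 0.377, 0.081, 1.274, 0, 1.46], TCP at [0.156, 0.553, 0.231] pointing down, gripper open.
Joint ranges: [-2.72, 2.72], [-0.84, 1.66], [-1.02, 1.22], [-1.77, 2.12], [-1.37, 1.28], [-3.14, 3.14]. Speed limits (rad/s): [2.57, 2.57, 3.14, 3.14, 3.14, 3.14].

INTERFACE

Orientations are given as a unit quaternion [x, y, z, w].
In Python, from bench import r, capture gives the robot as it stands. The module is installed in compiled form; this text tells all that it offers. Calls block until the motion is done:
- r.movep(position, orientation): joint-space move of the TCP to a pose.
- r.move_l(position, rotation=None, velocity=0.15, stop_force=None): straight line of the TCP; rotation=None keeps the orientation; velocity is the mean speed in m/s. With stop_force (N) it stops when the force on the tool has changed by that much, and returns True; else False.
- r.movej(angles): joint-space move.
- r.grip(opening, strength=None): finger opening in m; strength is the grip in N (None keeps the last); returns when the fingers have stopped.
- r.sleep(seconds).
- r.ik(position, orientation): joint angles nearest the present ones, or None.
- capture(name): name is "scene" or "top"; returns a dict with "pixels" (400x640x3 uint8, red, green, blue), "fx", "fy", "cx", "cy" (pixels), "position" and "attitude" of the camera in the world. Camera axes: x right, y down, z forward; pixel columns grow to the right and rows downward; lengths in m; the calibration is good to about 2 mm. A picture is of the moment at which its call begins. There is no depth.
A pose or a line that the arm cannot do raises r.PlanningError and nothing moves.
- r.job_done(): hands the job in, once; it reports no verdict.
Readings, each from a call of its own:
- r.read_time_s(): time.
- r.read_qpos(): joint angles.
- r.read_dq(): joint speeds.
- r.read_tau(): joint torques, N m.
- r.read_tcp_pos(): TCP position.
- r.read_tool_rot(): TCP orientation.
- r.read_wrist_force(): force on the tool from outside, world axes, zero at the start.
- r.read_torque(): the same for the moment, N m.
- r.read_gripper_width(): finger opening in m.
Only numpy, scipy, OpenCV 4.12 (cv2) and the standard library are available. Lean on these libraries where they do the work, as an engineer would, in place of code of your own. Each camera call takes 0.05 s, during which the arm holds its last target.

TASK

On the white door runner, turn the black bar handle of the eccentric guide roller clockwise until its white-striped end points into the green sector, which opens the gap between the grey roller and the aluminium rail. Then check the gap with the yellow-handled plug gauge: stand it upright in the gap, squarely between roller and rail, fully down on the white plate, and leave it standing there with the handle still in the green.

Things in the scene. Friction and masses are not known exactly. Their poses are not given: they have to be found in the camera images.
- eccentric (a joint): Angle of the stiff bolt carrying the roller, 0 to 2.6 rad, growing CLOCKWISE from above; stays where left (0.12 N m friction). At 0 the handle's white-striped end points at the rail (+y of point gap); at 1.57 at the middle of the green sector (+x of point gap), which spans 1.57 +- 0.27. Gap between roller and rail: 37 - 16*cos(angle) mm, 21 to 23 at the start.
- bolt_handle (a point): Grip point of the black bar handle on the bolt's vertical axis, 58 mm above the counter; turns with it. Bar: 70 mm along this point's y (+y: striped end), 12 mm thick along x, from 42 to 68 mm above the counter. Below it the grey roller (48 mm diameter, centre 16 mm off the axis towards the striped end), top 34 mm above the counter. Rail face 61 mm from the axis.
- gap (a point): Middle of the gap, on the fixed white plate's (200 x 150 mm) upper face, 8 mm above the counter. x along the rail, y across the gap to the rail, z up. Rail face 18.5 mm away at +y, 150 mm long, top 34 mm above the counter, sloped lead-in. Bolt axis at x -16, y -42.5 mm. With the bolt at 1.57 the roller's centre is at x 0, y -42.5 mm and the gap is centred here.
- gauge_mid (a point): Centre of the loose yellow-handled plug gauge, 55 mm above its foot; z up along it. It stands upright on the counter, 110 mm tall, 0.2 kg: lower 48 mm a steel plug of 30 mm diameter, the last 6 mm tapering to 24; above it a yellow round handle, 24 mm diameter, 62 mm long. Bystanders: like gauges with red (44 mm plug) and blue (22 mm plug) handles.
Mind the look-alikes: they are no part of the job. What is shaped like the part that bears gauge_mid but orange, purple or turquoise is not meant.

How it is judged:
By the outcome, as a careful person would: the job done as asked, in the order asked, and still so for the second after the job is handed in, with the robot touching nothing.
It also fails if it takes over 58 s, if anything falls off the work surface, if the arm or the gripper's body presses on something with over 40 N, if the wrist force passes 120 N, or if a joint passes its speed limit or range.

## Working session

There is one attempt and no reset: what is moved stays moved. The work goes in short steps, each a Python script; the robot and the scene stay as the last script left them, time stands still between calls to the robot, and variables do not carry over. Pictures are saved under pics/ and viewed, and the job is handed in when it is done.

```bash
mkdir -p pics; python3 - <<'E'
from bench import r,capture
import cv2
for n in("scene","top"):
    c=capture(n); cv2.imwrite(f"pics/{n}0.png",c["pixels"][:,:,::-1])
    print(n,c["fx"],c["fy"],c["cx"],c["cy"],c["position"],c["attitude"])
print(r.read_time_s(),r.read_tool_rot(),r.read_gripper_width())
E
```

```text
scene 497.9531975674305 497.9531975674305 321.6912363215463 200.053620028226 [ 1.19428823 -0.46867901  0.6342001 ] [ 0.79190009  0.38536819 -0.19828259 -0.43019719]
top 391.28323938031326 391.28323938031326 325.5551452157689 203.82906848522708 [0.43321509 0.02918862 0.74120191] [-0.70277247  0.70721253 -0.04867706  0.05993194]
0.1 [ 1.36958162e-01  9.90576396e-01 -8.96314259e-04 -2.47121625e-04] 0.08567784442882179
```

View pics/scene0.png

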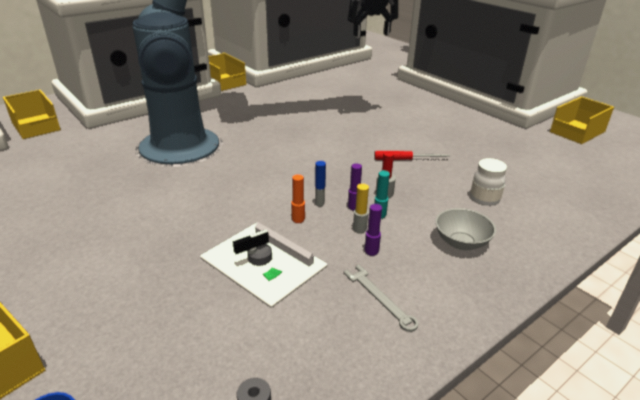

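View pics/top0.png

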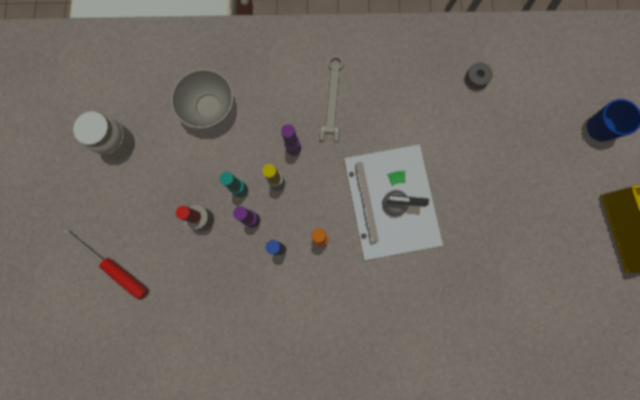

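```bash
cat > h.py <<'E'
import numpy as np,cv2
from scipy.spatial.transform import Rotation as R
from bench import r,capture
def ray(c,u,v):
    d=R.from_quat(c["attitude"]).apply([(u-c["cx"])/c["fx"],(v-c["cy"])/c["fy"],1.]); return np.array(c["position"]),d
def onz(c,u,v,z):
    p,d=ray(c,u,v); return p+d*(z-p[2])/d[2]
def proj(c,P):
    q=R.from_quat(c["attitude"]).inv().apply(np.array(P)-c["position"]); return q[...,:2]/q[...,2:]*c["fx"]+[c["cx"],c["cy"]]
def crop(c,u0,u1,v0,v1,s,name):
    cv2.imwrite(name,cv2.resize(c["pixels"][v0:v1,u0:u1,::-1],None,fx=s,fy=s,interpolation=cv2.INTER_CUBIC))
E
python3 - <<'E'
from h import *
t=capture("top");s=capture("scene")
crop(t,335,455,135,270,4,"pics/t1.png");crop(t,215,335,110,260,4,"pics/t2.png")
crop(s,190,410,140,310,3.5,"pics/s1.png")
for uv in((345,157),(421,146),(442,244),(365,258)): print(onz(t,*uv,.008))
hsv=cv2.cvtColor(t["pixels"],cv2.COLOR_RGB2HSV)
m=cv2.inRange(hsv,(22,120,60),(35,255,255));m[:,400:]=0
n,l,st,ce=cv2.connectedComponentsWithStats(m);print(st,ce)
m=cv2.inRange(t["pixels"],(165,165,165),(255,255,255));m[:, :335]=0;m[:,455:]=0;m[:130]=0
k,_=cv2.findContours(m,0,1);k=max(k,key=cv2.contourArea);print(cv2.minAreaRect(k),cv2.boxPoints(cv2.minAreaRect(k)))
E
```

```text
[0.63809172 0.00260002 0.008     ]
[ 0.6586007  -0.14446948  0.008     ]
[ 0.46973212 -0.17536192  0.008     ]
[ 0.4447258  -0.03200434  0.008     ]
[[     0      0    640    400 255811]
 [   262    164     17     18    187]
 [   275    179      1      1      1]
 [   272    182      1      1      1]] [[319.53691984 199.52058746]
 [269.48663102 171.54010695]
 [275.         179.        ]
 [272.         182.        ]]Traceback (most recent call last):
  File "<stdin>", line 10, in <module>
ValueError: max() iterable argument is empty
```

View pics/t1.png

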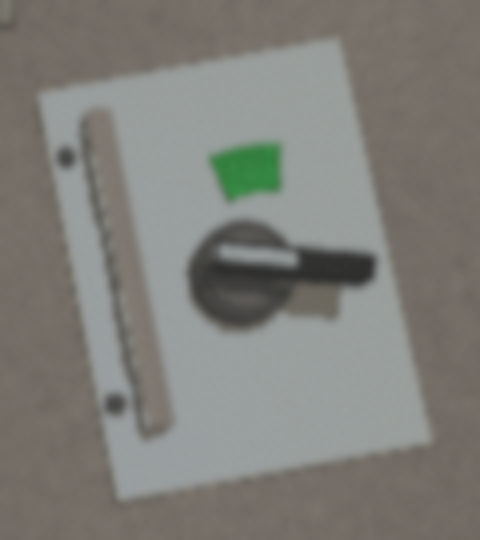

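View pics/t2.png

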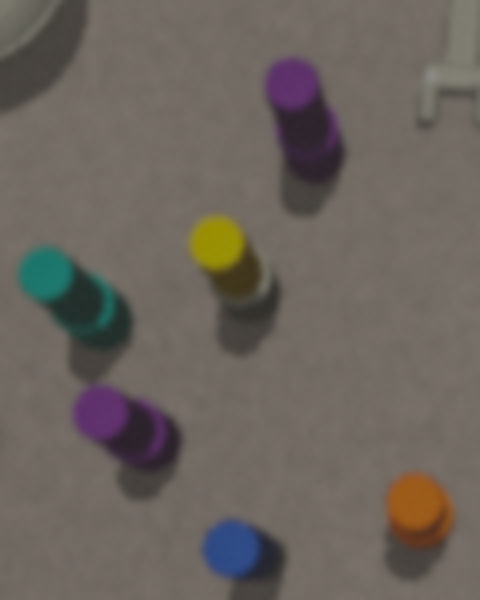

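View pics/s1.png

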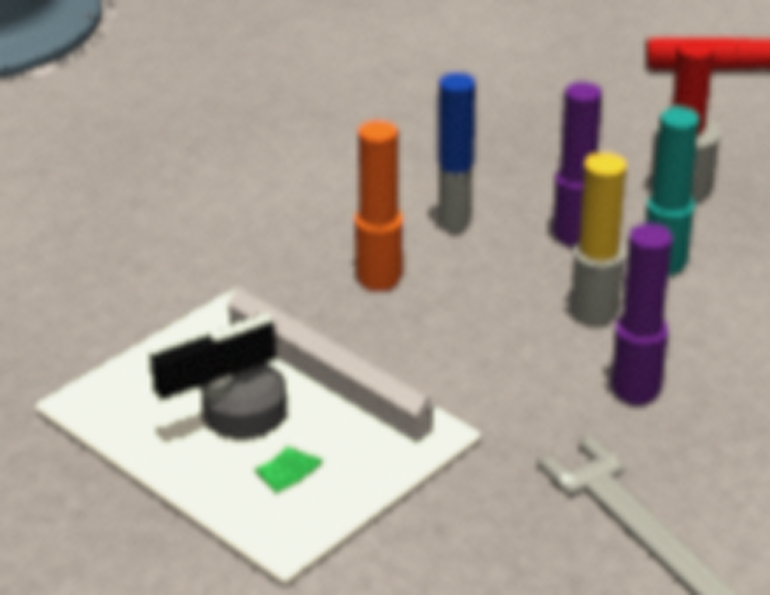

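```bash
cat > see.py <<'E'
from h import *
def quad(m):
    k,_=cv2.findContours(m,0,1);k=max(k,key=cv2.contourArea);return k
def fitplate(c,box,lo):
    u0,u1,v0,v1=box
    p=c["pixels"].astype(int); g=p.min(2)
    m=np.zeros(g.shape,np.uint8);m[v0:v1,u0:u1]=(g[v0:v1,u0:u1]>lo)*255
    k=cv2.convexHull(quad(m))[:,0].astype(float)
    P=np.array([onz(c,u,v,.008)[:2] for u,v in k]).astype(np.float32)
    return cv2.minAreaRect((P*1000))
if __name__=="__main__":
    t=capture("top");s=capture("scene")
    print(t["pixels"][160,380],t["pixels"][160,340],s["pixels"][285,260],s["pixels"][300,200])
    print(fitplate(t,(335,455,135,270),135));print(fitplate(s,(190,335,215,310),205))
    for n,c in(("top",t),("scene",s)):
        hsv=cv2.cvtColor(c["pixels"],cv2.COLOR_RGB2HSV)
        m=cv2.inRange(hsv,(50,120,60),(75,255,255))
        mm=cv2.moments(m,True);print(n,"green",onz(c,mm["m10"]/mm["m00"],mm["m01"]/mm["m00"],.008))
        m=cv2.inRange(hsv,(20,120,50),(35,255,255))
        _,l,st,ce=cv2.connectedComponentsWithStats(m)
        print([(list(a),list(b.round(1))) for a,b in zip(st,ce) if 80<a[4]<1500])
    b=t["pixels"].max(2); m=np.zeros(b.shape,np.uint8); m[190:220,380:435]=(b[190:220,380:435]<60)*255
    k=quad(m); print("handle",cv2.minAreaRect(k))
    print(t["pixels"][194:212:2,386:432:3].max(2))
E
python3 see.py
```

```text
[153 159 158] [113 106  98] [242 244 233] [178 167 156]
((552.3203125, -85.89290618896484), (197.48483276367188, 147.02587890625), 10.137350082397461)
((553.8220825195312, -88.0087890625), (198.7668914794922, 148.0716552734375), 10.189981460571289)
top green [ 0.59752969 -0.0954657   0.008     ]
[([np.int32(262), np.int32(164), np.int32(17), np.int32(20), np.int32(227)], [np.float64(270.4), np.float64(172.9)])]
scene green [ 0.59837208 -0.09741593  0.008     ]
[([np.int32(209), np.int32(53), np.int32(37), np.int32(38), np.int32(1038)], [np.float64(227.2), np.float64(70.5)]), ([np.int32(356), np.int32(184), np.int32(13), np.int32(30), np.int32(307)], [np.float64(361.9), np.float64(198.2)])]
handle ((406.5216979980469, 201.4990692138672), (6.6024580001831055, 41.048179626464844), 87.51044464111328)
[[114  74  79  88  86  82  86 148 158 158 159 158 159 158 158 128]
 [ 81  93 118 109  98  93  82 110 117 127 140 145 148 151 157 140]
 [ 74 104 146 150 149 148 141 132  65  63  72  76  82  96 125 147]
 [ 67  66  90 104 114 118 130 138  63  50  51  49  50  49  86 150]
 [ 59  50  48  49  49  54  63  71  52  48  50  48  50  49  93 156]
 [ 60  59  58  57  53  52  53  54  55  50  52  49  48  50 111 158]
 [ 60  65  65  63  64  61  66  70  96  90  89  88  99 106 149 158]
 [ 69  76  82  81  81  70  64  79 108 107 108 117 152 153 158 158]
 [ 65  72  83  89  90  80  71  97 108 109 107 122 158 158 159 159]]
```

```bash
python3 - <<'E'
from h import *
t=capture("top");s=capture("scene")
a=np.deg2rad(10.16);X=np.array([np.cos(a),np.sin(a)]);Y=np.array([-X[1],X[0]]);C=np.array([.5531,-.087])
def g(p): d=p[:2]-C; return (np.r_[d@X,d@Y]*1000).round(1)
def T(u,v,z): return g(onz(t,335+u/4-.375,135+v/4-.375,z))
def S(u,v,z): return g(onz(s,190+u/3.5-.36,140+v/3.5-.36,z))
print("rail top",[T(*q,.034) for q in((82,112),(112,108),(143,438),(172,428))])
print("rail scene",[S(*q,.034) for q in((432,405),(412,428),(240,290))])
print("handle T",T(376,268,.068),T(207,250,.068))
print("handle S",S(275,320,.068),S(150,355,.068))
print("roller T",T(243,274,.034), "roller S",S(244,385,.034))
for z in(.09,.1,.11):print(z,onz(t,215+218/4-.375,110+243/4-.375,z),onz(s,190+605/3.5-.36,140+165/3.5-.36,z))
print("foot",onz(t,215+243/4-.375,110+283/4-.375,.048))
crop(s,240,320,215,290,8,"pics/s2.png");crop(t,375,440,165,230,8,"pics/t3.png")
E
```

```text
rail top [array([78.4, 59. ]), array([77.7, 44.9]), array([-74.5,  61.1]), array([-72.5,  47.4])]
rail scene [array([85.1, 49.5]), array([89.9, 28.5]), array([-67.1,  51.3])]
handle T [-22.  -49.1] [-0.8 21.2]
handle S [ 2.6 14.8] [-23.4 -50.1]
roller T [-9.8  1.6] roller S [-1.2 -6.6]
0.09 [0.59283137 0.135606   0.09      ] [0.56900601 0.15167816 0.09      ]
0.1 [0.59038026 0.13397183 0.1       ] [0.58049594 0.14027873 0.1       ]
0.11 [0.58792916 0.13233767 0.11      ] [0.59198587 0.1288793  0.11      ]
foot [0.58442039 0.13078736 0.048     ]
```

View pics/s2.png

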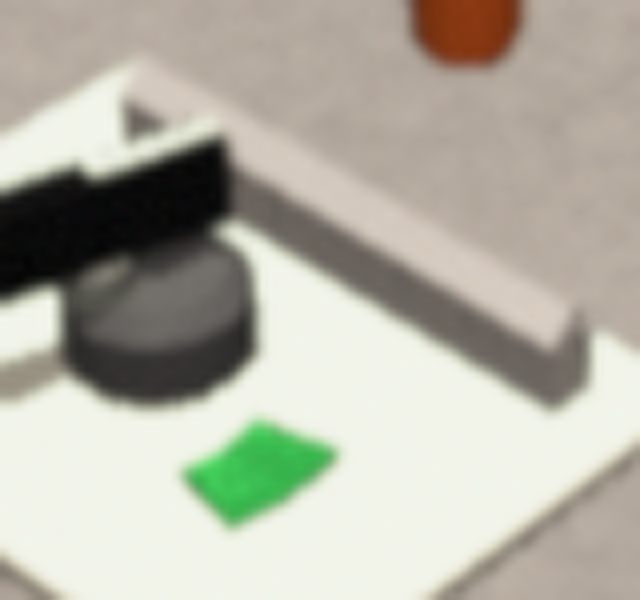

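View pics/t3.png

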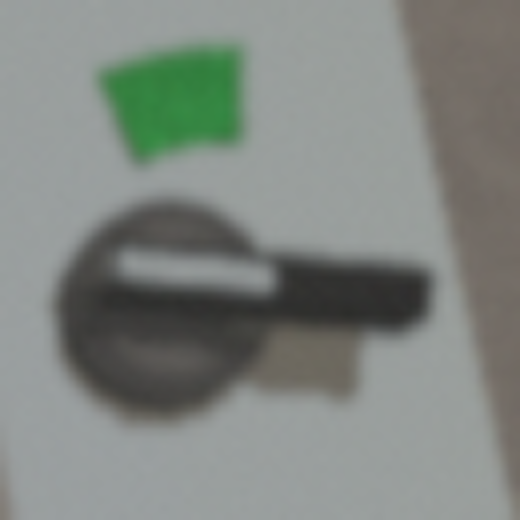

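```bash
python3 - <<'E'
from h import *
t=capture("top");s=capture("scene")
a=np.deg2rad(10.16);X=np.array([np.cos(a),np.sin(a)]);Y=np.array([-X[1],X[0]]);C=np.array([.5531,-.087])
def g(p): d=p[:2]-C; return (np.r_[d@X,d@Y]*1000).round(1)
def T(u,v,z): return g(onz(t,375+u/8-.44,165+v/8-.44,z))
def S(u,v,z): return g(onz(s,240+u/8-.44,215+v/8-.44,z))
print("handleT",T(116,262,.068),T(432,285,.068))
print("rail base S",S(555,410,.008),S(260,235,.008))
print("green corners T",[T(*q,.008) for q in((100,75),(243,45),(242,138),(140,165))])
print("green corners S",[S(*q,.008) for q in((232,528),(338,455),(260,420),(182,475))])
print("roller T",T(165,307,.034),"edges",T(57,307,.034),"rollerS bottom front",S(155,310,.034),S(62,300,.034),S(258,300,.034))
print("stripe S end",S(228,128,.068),S(85,170,.068))
E
```

```text
handleT [-2.  16.6] [-19.5 -49.6]
rail base S [79.3 44.6] [-20.2  43.7]
green corners T [array([51.7,  0.5]), array([ 52.6, -34.6]), array([ 30.4, -29.6]), array([28.4, -4.4])]
green corners S [array([ 52.2, -35.2]), array([52.5, -1.3]), array([30.2, -5. ]), array([ 30.7, -30.6])]
roller T [-9.4  1.8] edges [-4.9 26. ] rollerS bottom front [  6.2 -14.6] [-12.6 -26.8] [21.3  4.3]
stripe S end [ 1.2 15.7] [-11.4 -17.8]
```

```bash
cat >> h.py <<'E'
def q_down(phi):
    y=np.array([np.cos(phi),np.sin(phi),0]);z=np.array([0,0,-1.]);x=np.cross(y,z)
    return R.from_matrix(np.c_[x,y,z]).as_quat()
YAW=np.deg2rad(10.16)
GX=np.array([np.cos(YAW),np.sin(YAW),0]);GY=np.array([-GX[1],GX[0],0])
GAP=np.array([.5536,-.0613,.008]); BOLT=GAP-.016*GX-.0425*GY
E
python3 - <<'E'
from h import *
print(BOLT)
for k in(0,np.pi):
  for an in(.29,1.57):
    phi=YAW-an+k
    print(k,an,r.ik(np.r_[BOLT[:2],.039],q_down(phi)))
t=capture("top")
for n,(u,v) in dict(purp=(292,83),yel=(218,243),teal=(46,274),purp2=(101,413),blue=(233,548),or_=(417,502)).items():
    print(n,onz(t,215+u/4-.375,110+v/4-.375,.11))
for ph in np.arange(-1.5,3.2,.4): print(round(ph,1),r.ik([.59,.1306,.071],q_down(ph)) is not None, r.ik([.5536,-.0613,.079],q_down(ph)))
E
```

```text
[ 0.54534779 -0.10595592  0.008     ]
0 0.29 [-0.30608977  0.47165142 -0.30015687  0.79898804  0.          1.37738111]
0 1.57 [-0.30608977  0.47165142 -0.30015687  0.79898804  0.          2.65738111]
3.141592653589793 0.29 [-0.30608977  0.47165142 -0.30015687  0.79898804  0.         -1.76421155]
3.141592653589793 1.57 [-0.30608977  0.47165142 -0.30015687  0.79898804  0.         -0.48421155]
purp [0.65675185 0.10228048 0.11      ]
yel [0.58792916 0.13233767 0.11      ]
teal [0.57540598 0.20351976 0.11      ]
purp2 [0.51718792 0.17899784 0.11      ]
blue [0.46203876 0.12413776 0.11      ]
or_ [0.48007055 0.05005235 0.11      ]
-1.5 True [-0.22417447  0.43292991 -0.24472888  0.89313753  0.          2.84662185]
-1.1 True [-0.22417447  0.43292991 -0.24472888  0.89313753  0.          2.44662185]
-0.7 True [-0.22417447  0.43292991 -0.24472888  0.89313753  0.          2.04662185]
-0.3 True [-0.22417447  0.43292991 -0.24472888  0.89313753  0.          1.64662185]
0.1 True [-0.22417447  0.43292991 -0.24472888  0.89313753  0.          1.24662185]
0.5 True [-0.22417447  0.43292991 -0.24472888  0.89313753  0.          0.84662185]
0.9 True [-0.22417447  0.43292991 -0.24472888  0.89313753  0.          0.44662185]
1.3 True [-0.22417447  0.43292991 -0.24472888  0.89313753  0.          0.04662185]
1.7 True [-0.22417447  0.43292991 -0.24472888  0.89313753  0.         -0.35337815]
2.1 True [-0.22417447  0.43292991 -0.24472888  0.89313753  0.         -0.75337815]
2.5 True [-0.22417447  0.43292991 -0.24472888  0.89313753  0.         -1.15337815]
2.9 True [-0.22417447  0.43292991 -0.24472888  0.89313753  0.         -1.55337815]
```

```bash
python3 - <<'E'
from h import *
q=q_down(YAW-.29)
r.grip(.05,25)
r.movep(np.r_[BOLT[:2],.20],q)
r.move_l(np.r_[BOLT[:2],.10],velocity=.2)
print(r.move_l(np.r_[BOLT[:2],.040],velocity=.08,stop_force=8))
print(r.read_tcp_pos(),r.read_wrist_force())
r.grip(.0,20)
print(r.read_gripper_width(),r.read_wrist_force(),r.read_torque(),r.read_time_s())
c=capture("scene");crop(c,200,330,170,300,5,"pics/g1.png")
E
```

```text
False
[ 0.54580352 -0.10609184  0.04045791] [-0.31535895  0.51288458  0.13849343]
0.015465027627422405 [-4.05672218  0.31771108  5.23346642] [ 0.05297911  0.77894729 -0.01889716] 5.6667
```

View pics/g1.png

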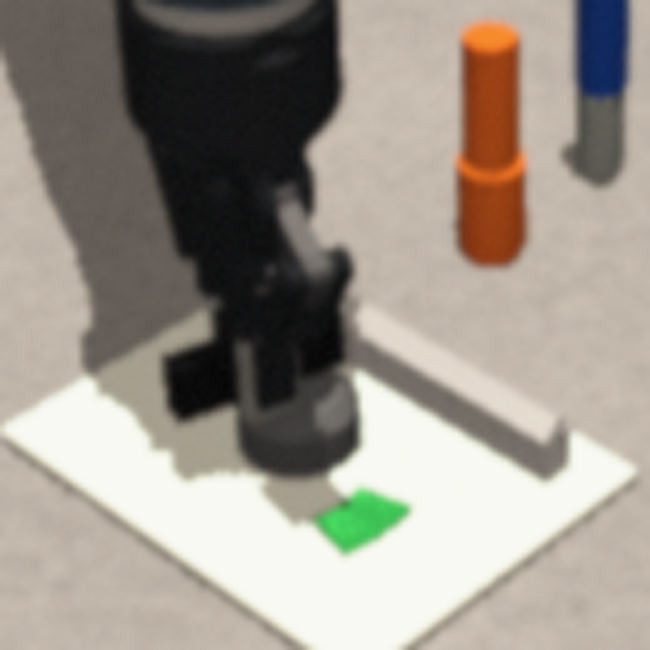

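The gripper holds the bar near (255,355 in the crop), over the roller, with small forces. I'll turn it in stages.

```bash
python3 - <<'E'
from h import *
q0=np.array(r.read_qpos())
for d in(.2,.5,.9,1.28):
    q=q0.copy();q[5]+=d
    r.movej(q); print(d,r.read_gripper_width(),r.read_wrist_force().round(1),r.read_torque().round(2),r.read_tcp_pos().round(4))
print(r.read_time_s(),r.read_qpos())
c=capture("scene");crop(c,200,330,170,300,5,"pics/g2.png")
E
```

```text
0.2 0.015320112875138209 [-0.7 -0.3  0.9] [0.   0.21 0.05] [ 0.5443 -0.1059  0.0407]
0.5 0.015468933351121244 [-1.6 -0.1  0.9] [0.13 0.37 0.11] [ 0.5443 -0.1059  0.0407]
0.9 0.015341065772171631 [-2.8  0.6  3. ] [0.21 0.48 0.12] [ 0.5442 -0.1058  0.0406]
1.28 0.015446472860046261 [-2.6  1.7  3.8] [0.35 0.61 0.06] [ 0.5442 -0.1057  0.0406]
7.3333 [-3.06065857e-01  4.69122171e-01 -2.99442560e-01  8.03901930e-01
 -4.38610524e-04  2.65310618e+00]
```

View pics/g2.png

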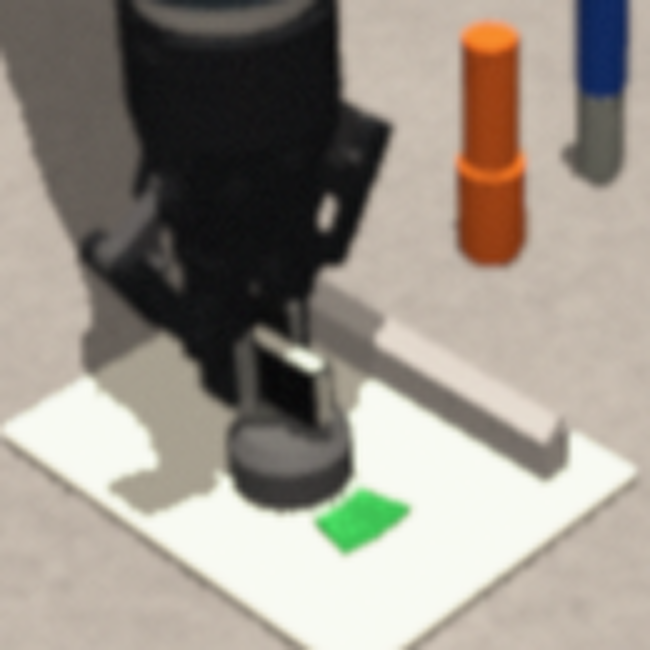

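```bash
python3 - <<'E'
from h import *
r.grip(.04)
p=r.read_tcp_pos()
r.move_l([p[0],p[1],.10],velocity=.1)
r.move_l([p[0],p[1],.20],velocity=.25)
r.movep([.590,.1306,.24],q_down(.785))
c=capture("scene");crop(c,200,330,200,330,4,"pics/g3.png")
t=capture("top");crop(t,335,455,135,270,4,"pics/t4.png")
g=t["pixels"].min(2)
print(r.read_time_s())
np.savez("t.npz",**t)
E
```

```text
10.6833
```

View pics/t4.png

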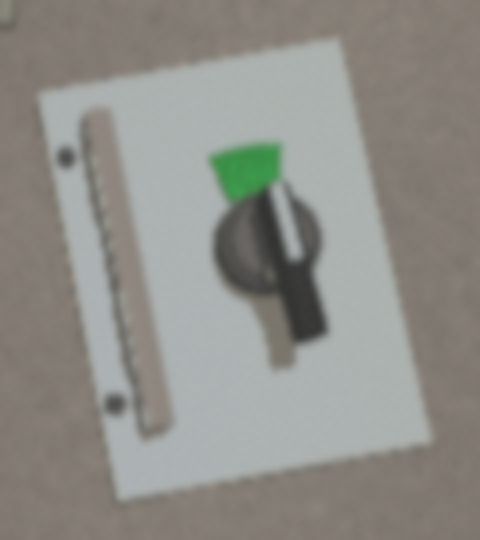

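View pics/g3.png

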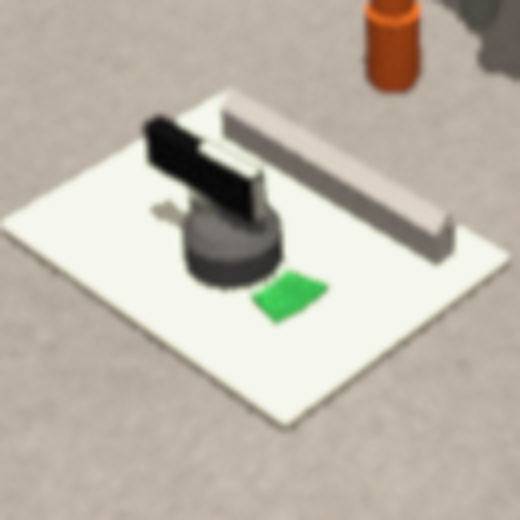

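```bash
python3 - <<'E'
from h import *
t=capture("top");s=capture("scene")
T=lambda u,v:onz(t,335+u/4-.375,135+v/4-.375,.068)
S=lambda u,v:onz(s,200+u/4-.375,200+v/4-.375,.068)
def an(d): return np.arctan2(d@GX,d@GY)
for f,a,b in((T,(287,180),(328,332)),(T,(278,182),(296,260)),(S,(262,168),(200,143)),(S,(250,185),(148,128)),(S,(268,170),(160,117))):
    A,B=f(*a),f(*b); print(an(A-B),np.linalg.norm(A-B),((A+B)/2-BOLT)@np.c_[GX,GY])
# roller in top
print(((onz(t,335+268/4-.375,135+244/4-.375,.034)-GAP)@np.c_[GX,GY]))
hs=cv2.cvtColor(t["pixels"],cv2.COLOR_RGB2GRAY)[225:260,395:425]
crop(t,395,430,170,230,10,"pics/t5.png");crop(s,230,280,220,280,10,"pics/s5.png")
E
```

```text
1.525746482715825 0.06880845667900037 [-0.0001567  -0.00382487]
1.561152604415803 0.035293749882506956 [0.01641797 0.00160536]
1.3857644001313612 0.035352838451479164 [0.01518532 0.00291926]
1.5252076100505698 0.06631252109647441 [ 0.0044524  -0.00749025]
1.4728882641330654 0.06703390740309682 [0.00228446 0.00372559]
[-0.00332174 -0.03774726]
```

View pics/s5.png

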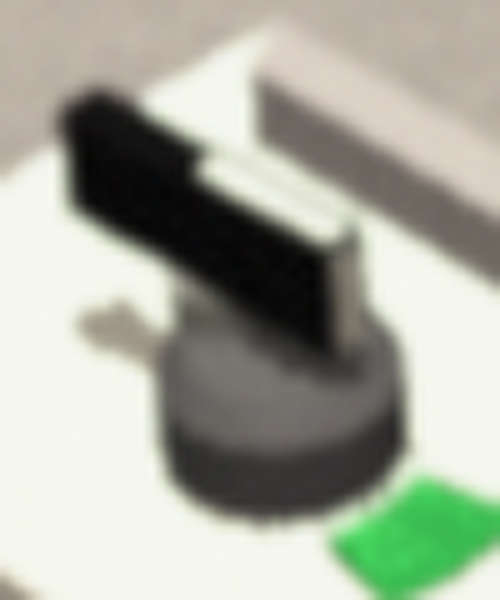

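View pics/t5.png

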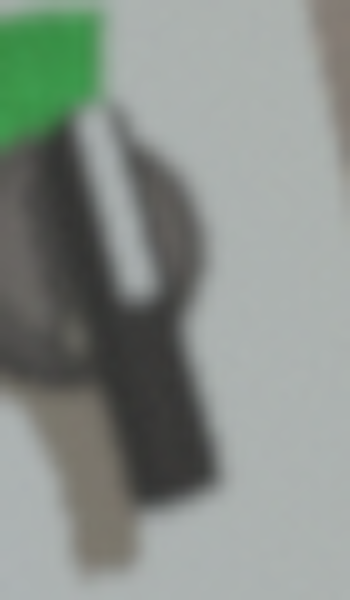

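```bash
python3 - <<'E'
from h import *
r.grip(.055,25)
P=[.590,.1306,.066]
r.move_l([.590,.1306,.13],velocity=.25)
print(r.move_l(P,velocity=.1,stop_force=6),r.read_wrist_force().round(2))
r.grip(0,20); print(r.read_gripper_width(),r.read_wrist_force().round(2),r.read_tcp_pos().round(4))
r.grip(.055); print(r.read_wrist_force().round(2))
q=np.array(r.read_qpos());q[5]+=np.pi/2;r.movej(q)
r.grip(0,30); print(r.read_gripper_width(),r.read_wrist_force().round(2),r.read_tcp_pos().round(4),r.read_time_s())
c=capture("scene");crop(c,300,430,100,260,4,"pics/g4.png")
E
```

```text
False [-0.26 -0.2   0.48]
0.023195095198616206 [-0.68  0.29  5.03] [0.5906 0.1306 0.0669]
[0.22 0.13 0.09]
0.02327670203131591 [-0.34  0.81  0.54] [0.5897 0.1307 0.0658] 15.025
```

View pics/g4.png

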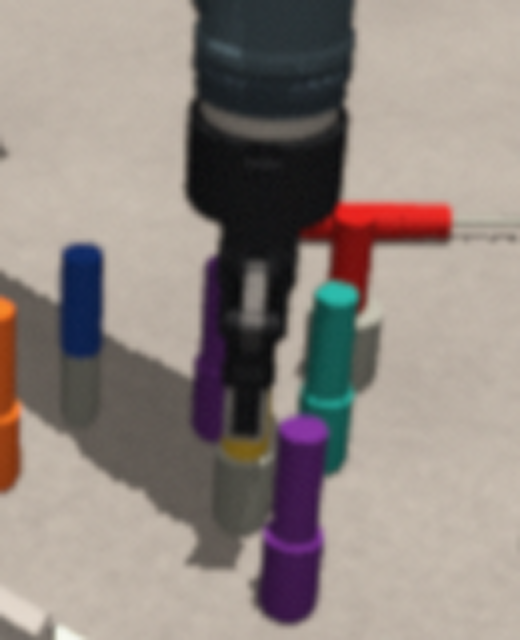

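```bash
python3 - <<'E'
from h import *
r.move_l([.590,.1306,.10],velocity=.1);print(r.read_wrist_force().round(2))
r.move_l([.590,.1306,.22],velocity=.25)
G=GAP+.0004*GY
r.movep([G[0],G[1],.22],q_down(YAW))
r.move_l([G[0],G[1],.125],velocity=.15)
r.sleep(.2)
print(r.read_tcp_pos().round(4),G,r.read_gripper_width(),r.read_time_s())
c=capture("scene");crop(c,200,330,150,300,4,"pics/g5.png")
t=capture("top");crop(t,335,455,135,270,4,"pics/t6.png")
# steel plug axis foot expected projection
for z in(.067-.008+0,): print([(proj(c,[G[0],G[1],h])-[200,150])*4 for h in(.059,.107)])
E
```

```text
[ 0.13 -0.13 -2.96]
[ 0.5546 -0.0611  0.1263] [ 0.55352944 -0.06090627  0.008     ] 0.023291512266228515 18.3667
[array([293.76101338, 331.39273716]), array([290.03106003, 248.46026334])]
```

View pics/g5.png

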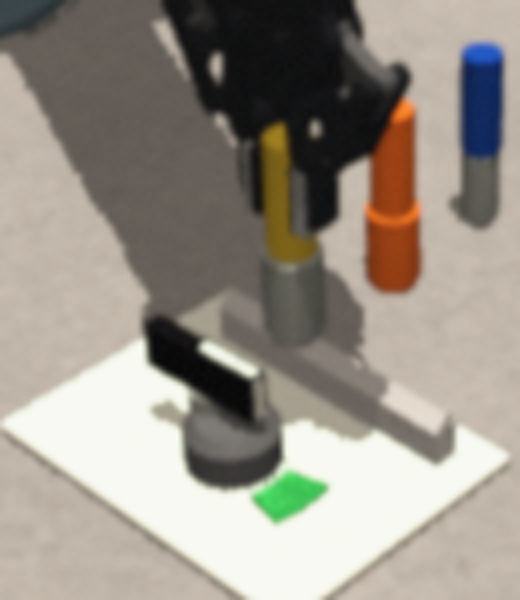

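View pics/t6.png

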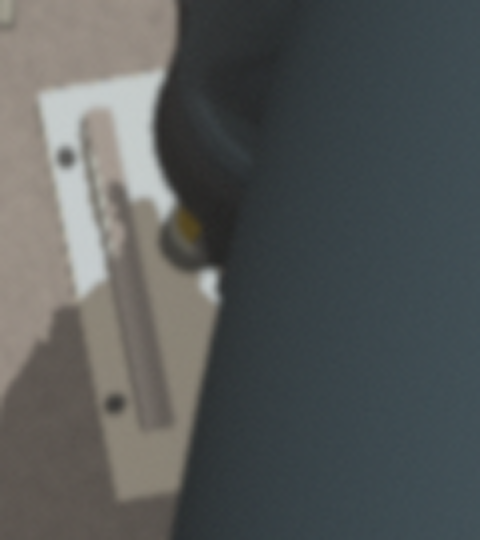

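```bash
python3 - <<'E'
from h import *
G=GAP+.0004*GY
r.move_l([G[0],G[1],.110],velocity=.08)
f0=r.read_wrist_force()
for z in(.100,.090,.082,.070):
    h=r.move_l([G[0],G[1],z],velocity=.03,stop_force=8)
    print(h,r.read_tcp_pos().round(4),(r.read_wrist_force()-f0).round(2),r.read_torque().round(2))
    if h:break
print(r.read_time_s())
c=capture("scene");crop(c,200,330,150,300,4,"pics/g6.png")
E
```

```text
False [ 0.5533 -0.0609  0.0998] [ 0.5   1.19 -0.04] [ 0.01 -0.04  0.05]
False [ 0.5533 -0.0608  0.0897] [ 0.43 -0.01 -0.18] [-0.06  0.01  0.01]
False [ 0.5532 -0.0608  0.0817] [0.55 1.55 0.43] [0.01 0.02 0.  ]
True [ 0.5535 -0.0612  0.0732] [-0.9   1.15  6.82] [-0.09  0.25 -0.02]
20.5417
```

View pics/g6.png

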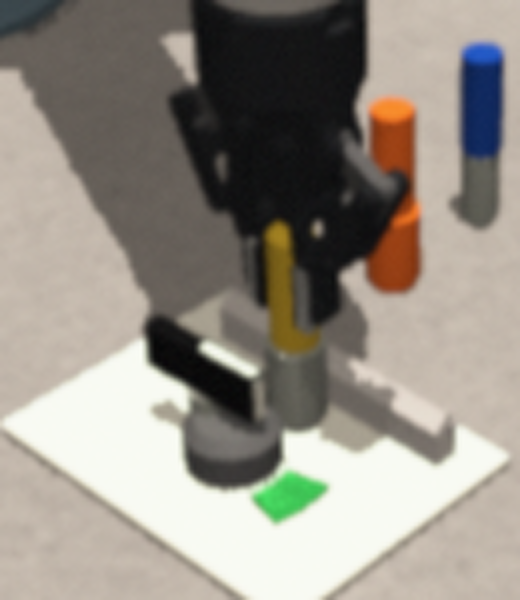

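```bash
python3 - <<'E'
from h import *
r.grip(.05)
p=r.read_tcp_pos();print(p,r.read_wrist_force())
r.move_l([p[0],p[1],.14],velocity=.1)
r.move_l([p[0],p[1],.23],velocity=.25)
r.movep([.3,.38,.25],q_down(.785))
c=capture("scene");crop(c,200,330,170,320,4,"pics/g7.png")
t=capture("top");crop(t,335,455,135,270,4,"pics/t7.png")
print(r.read_time_s())
E
```

```text
[ 0.55256669 -0.06076863  0.07203913] [-0.40868804 -0.27166501  0.27433779]
24.2417
```

View pics/g7.png

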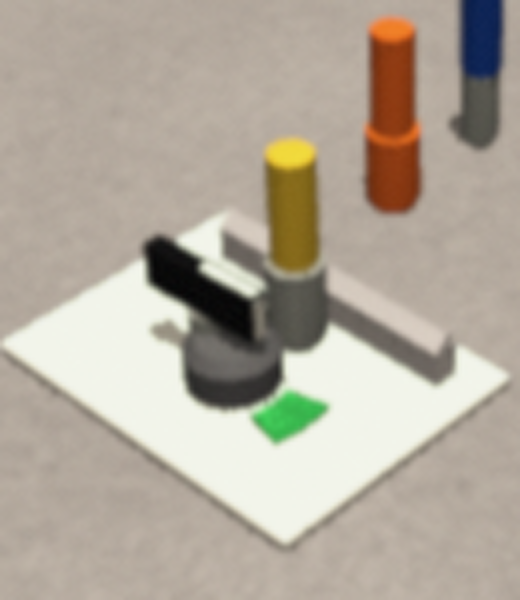

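View pics/t7.png

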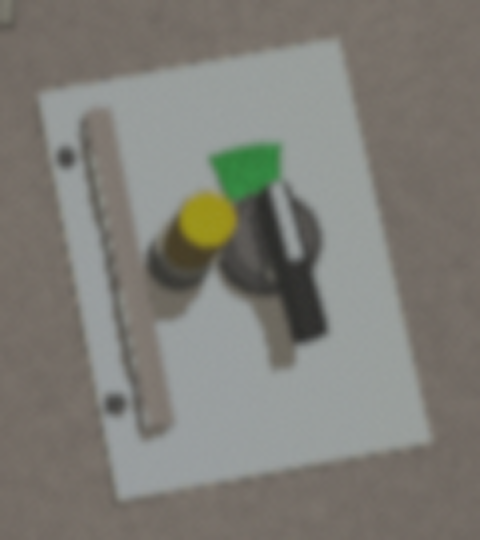

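```bash
python3 - <<'E'
from h import *
t=capture("top");s=capture("scene")
a=onz(t,335+208/4-.375,135+220/4-.375,.118);b=onz(s,200+291/4-.375,170+153/4-.375,.118)
for p in(a,b,(a+b)/2):print(p,((p-GAP)@np.c_[GX,GY]*1000).round(1))
# if instead standing 26 mm higher
a=onz(t,335+208/4-.375,135+220/4-.375,.144);b=onz(s,200+291/4-.375,170+153/4-.375,.144);print("z.144 gap",a-b)
# plug-top edge circle z=.056
print(((onz(s,200+295/4-.375,170+266/4-.375,.056)-GAP)@np.c_[GX,GY]*1000).round(1))
E
```

```text
[ 0.55232526 -0.059975    0.118     ] [-1.   1.5]
[ 0.55546524 -0.06201318  0.118     ] [ 1.7 -1. ]
[ 0.55389525 -0.06099409  0.118     ] [0.3 0.2]
z.144 gap [-0.04028554  0.02624106  0.        ]
[ 4.3 -4.1]
```

```bash
python3 -c "
from h import *
r.job_done();print(r.read_time_s())"
```

```text
the job is handed in; nothing more can be done
the job is handed in; nothing more can be done
```

I turned the eccentric handle clockwise into the green sector. I then stood the yellow-handled plug gauge in the gap on the white plate, released it, backed the arm away and handed the job in at about 24 s.

**Gauge:** The descent stopped on contact within about 1 mm of the expected plate height, with sideways force of about 1.5 N or less. After release, the average of the two cameras puts the gauge top 0.3 mm along the rail and 0.2 mm across from the middle of the gap, at the height expected when fully down. The cameras disagreed with each other by about 3 to 4 mm, about the same as on the plate, so I put that down to calibration. One rough reading of the shoulder between handle and plug came out about 4 mm off in both directions. It came from a single picture and I did not follow it up.

**Handle angle:** Rough readings of the final pictures gave 1.39 to 1.56 rad, and I take it as about 1.5. All of these lie inside the green sector (1.30 to 1.84). The handle looked unchanged after the gauge went in.

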